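Start the last lag screw of the label-roll stand square

TASK

Start the last lag screw of the label-roll stand: take the T-handled box spanner from the wooden tool block, fit its socket fully down over the square head of the loose screw, and bring spanner and leaning screw up together, in line and square to the board, before you turn it. Then drive it clockwise half a turn, keeping it square, and leave the spanner standing on the screw. Do not disturb the other things on the table.

Things in the scene. Friction and masses are not known exactly. Their poses are not given: they have to be found in the camera images.
- stand: label-roll stand fixed to the table: plywood foot board 24 mm thick with a post (top 166 mm above the table) and a white reel of labels on it (132 mm diameter, top 132 mm above the table, axis at x -150, y 45 mm). Three corner screws are driven home; the fourth stands up loose. Origin: on the table under the loose screw. x along the board (-320 to +30 mm), y across (-25 to +115 mm), z up.
- hole (a point): centre of the mouth of the loose screw's hole, on the top face of the foot board, 24 mm above the table. Its z axis (straight up) is the hole's axis; the screw leans about this point.
- screw_head (a point): centre of the top face of the loose lag screw's square head (24 x 24 x 14 mm, shank 16 mm), 59 mm from hole along the screw. z: the screw's own axis, out of the head. It starts leaning 5 to 12 degrees and stays where pushed (about 4 N sideways at the head). This frame leans with the screw but does not turn with it: how the square is turned about its axis is not given and varies.
- screw (a joint): turn of the lag screw, rad: 0 at the start, growing as it is turned clockwise seen from above; half a turn is 3.14. It sinks 6 mm a turn. Turning it takes about 0.2 N m; it will not back out.
- spanner: steel T-handled box spanner, 136 mm long, 0.42 kg, upright in the tool block, socket down. Origin: centre of the socket's open lower end; z up the shank, x along the handle bar. Socket: square tube 35.6 mm outside, faces square to x and y, 25.6 mm inside (1.6 mm wider than the screw head), 22 mm deep, mouth slightly flared. Shank 20 mm diameter.
- spanner_bar (a point): middle of the handle bar, 124 mm above the spanner's origin. The bar is 110 mm long (along the spanner's x), 18 mm wide (along y, flat sides: grip here from above) and 24 mm high.
- socket_roof (a point): centre of the flat roof inside the socket, 22 mm above the spanner's origin; it rests on the screw's head when the socket is fully down.
- block: fixed wooden tool block 200 x 90 x 46 mm, origin under its centre, x along its length. The spanner stands in its 44 mm square hole (36 mm deep, floor 10 mm above the table) at x = -20 mm; a pen stands fixed in it at x = 73, y = -20 mm, top 133 mm above the table.
- spare_screw: bystander: spare square-headed lag screw, 114 mm long, lying on the table; origin on the table below it. To be left alone.
- scissors: bystander: scissors with black handles, 185 mm long, lying flat; origin under the pivot. To be left alone.
- marker: bystander: white marker pen with a black cap, 130 mm long, lying; origin under its middle. To be left alone.
- tape: bystander: roll of grey tape lying flat, 104 mm diameter, 48 mm high; origin under its centre. To be left alone.
- bottle: bystander: clear water bottle, 68 mm diameter, 210 mm high; origin under its centre. To be left alone.
- label_roll: bystander: white roll of round labels standing on end, 110 mm diameter, 150 mm high; origin under its centre. To be left alone.

How it is judged:
On the way:
1. the socket sits fully down over the head and the screw stands square (within 4 degrees) before it has been turned more than 0.4 rad (distance between socket_roof and screw_head below 0.006 m and angle between the z axis of spanner and the z axis of screw_head, either way round below 0.12 rad and angle between screw_head's own z axis and vertical below 0.07 rad and value of joint screw below 0.4 rad), for 0.2 s.
At the end, for the whole second after the job is handed in: the screw has been turned 2.8 to 4.7 rad clockwise and stands square to the board within 0.07 rad; the spanner stands on it, at rest and upright within 0.14 rad, its socket fully down (roof within 6 mm of the head's top, axes within 0.12 rad) (value of joint screw between 2.8 and 4.7 rad and angle between screw_head's own z axis and vertical below 0.07 rad and distance between socket_roof and screw_head below 0.006 m and angle between the z axis of spanner and the z axis of screw_head, either way round below 0.12 rad and angle between spanner's own z axis and vertical below 0.14 rad and linear speed of spanner below 0.02 m/s); the robot touches nothing.
It fails at once if the screw is turned more than 0.4 rad while it stands more than 0.1 rad out of square (value of joint screw above 0.4 rad and angle between screw_head's own z axis and vertical above 0.1 rad).
It fails at once if a bystander is moved by more than 20 mm (distance of any of spare_screw, scissors, marker, tape, bottle, label_roll from where it was at the start of the episode above 0.02 m).
It also fails if it takes over 67 s, if anything falls off the work surface, if the arm or the gripper's body presses on something with over 40 N, if the wrist force passes 120 N, or if a joint passes its speed limit or range.

ROBOT

A 7-joint arm with a two-finger parallel gripper is mounted at the origin on the work surface. World frame = base frame: x ahead of the robot, y to its left, z up, the work surface at z = 0. Lengths are in m, angles in rad, forces in N, time in s.
With the tool pointing down it reaches from about 0.425 to 0.925 m from the base axis. Payload 6.8 kg.
Tool frame: the origin (TCP) lies on the centre line of the jaws, within the pads' length; the fingertips stand 19 mm ahead of it and the grasp point (between the pads) is the TCP; z points along the fingers, y is the line along which they close (so a half turn about z gives the same grasp; the last joint's range is limited). The gripper opens to 85 mm and grips with 20 to 120 N. Pads are 22 mm wide; open, the fingers measure 114 mm over their backs; the gripper's body (76 mm by 85 mm) begins 54 mm behind the grasp point. The pads swing forward as they close: fully open they stand 13 mm farther back than shut.
Start: joints at [1.186, 0.477, 0.022, 1.555, -0.011, 1.109, -0.083], TCP at [0.184, -0.649, 0.25] pointing down, gripper open.
Joint ranges: [-2.96, 2.96], [-0.34, 2.1], [-1.41, 1.46], [0.24, 2.44], [-1.37, 4.51], [0.17, 1.92], [-2.96, 2.96]. Speed limits (rad/s): [2.39, 2.39, 3.14, 3.14, 3.14, 3.14, 3.14].

INTERFACE

Orientations are given as a rotation vector (axis times angle).
In Python, from bench import r gives the robot as it stands. The module is installed in compiled form; this text tells all that it offers.
- The arm moves only by the tool arm_command, never from a script. Its argument "rows" is a list of rows, each an object of numbers: "fingers": the opening, from -1 (shut) to 1 (fully open); "x", "y", "z": the shift along the tool's x, y, z in m; "ax", "ay", "az": the turn, a rotation vector about the tool's x, y, z in degrees. In form: [{"fingers": .., "x": .., "y": .., "z": .., "ax": .., "ay": .., "az": ..}, ...]. A call has 1 to 10 rows; each row shifts and turns the commanded pose from where the row before left it, along the tool's axes as they then stand; what a row does not reach is not made up. A row lasts 1/12 s, in which the tool goes at most 41.7 mm and 7.16 degrees, less where a joint would pass 70% of its speed; a pose out of reach is approached as far as the arm can. A call is refused whole if a number of a shift passes 0.0417 or a number of a turn 7.16, either way. A call with a gripper value outside its range is refused whole. The fingers move at their own pace and stop on an object; "grip_force" is the grip in N (left out, the last holds). Time passes only in rows, so rows that do not move let the fingers close. It gives the time, the measured TCP pose, the force, the opening and the grip force at its end, in the units of the state.
- r.get_obs(): the state, without advancing time (a new reading comes with each control period).
- r.grab_frame(name): name is "scene" or "side" or "wrist"; returns a dict with "frame" (384x512x3 uint8, red, green, blue), "depth" (384x512 float32, m along the optical axis (not along the pixel's ray), 0 where there is no reading), "K" (3x3 intrinsics, pixels), "world_from_camera" (4x4, takes a point from camera to world coordinates). Camera axes: x right, y down, z forward; pixel columns grow to the right and rows downward; lengths in m; the calibration is good to about 2 mm. A picture is of the moment at which its call begins.
- r.hand_in(): hands the job in; it is judged then, once.
The state is a dict: "clock": time; "joints": joint angles; "qvel": joint speeds; "tau": joint torques, N m; "tcp_pos": TCP position; "orientation": TCP orientation; "contact_force": force on the tool from outside, world axes, zero at the start; "moment": the same for the moment, N m; "grip_width": finger opening in m; "gripper_force": force on a finger pad.
Only numpy, scipy, OpenCV 4.12 (cv2) and the standard library are available. Lean on these libraries where they do the work, as an engineer would, in place of code of your own. Each camera call takes 0.05 s, during which the arm holds its last target. There are 200 camera calls.

## Working session

There is one attempt and no reset: what is moved stays moved. The work goes in short steps, Python scripts to look and compute and a tool call to move; the robot and the scene stay as the last step left them, time stands still between calls to the robot, and variables do not carry over. Pictures are saved under pics/ and viewed, at most 10 in all, crops included, and the job is handed in when it is done.

Besides the shell and the picture viewer there is one more tool, called by a JSON object that holds its "name" and its "arguments". arm_command: Moves the arm, as the interface text tells. Its arguments: {"type":"object","properties":{"rows":{"type":"array"},"grip_force":{"type":"number"}},"required":["rows"]}

```bash
mkdir -p pics
cat > h.py <<'E'
import numpy as np, cv2
from bench import r
from scipy.spatial.transform import Rotation as R
def grab(n,save=None):
    f=r.grab_frame(n)
    if save: cv2.imwrite('pics/'+save,cv2.cvtColor(f['frame'],cv2.COLOR_RGB2BGR))
    d=f['depth'];K=f['K'];T=f['world_from_camera']
    v,u=np.mgrid[:d.shape[0],:d.shape[1]]
    P=np.stack([(u-K[0,2])/K[0,0]*d,(v-K[1,2])/K[1,1]*d,d],-1)@T[:3,:3].T+T[:3,3]
    P[d==0]=np.nan
    return f,P
E
python3 - <<'E'
from h import *
a,P=grab('scene');b,Q=grab('side')
np.savez('s0.npz',P=P,Q=Q)
im=np.hstack([a['frame'],b['frame']])
cv2.imwrite('pics/scene.png',a['frame'][:,:,::-1]);cv2.imwrite('pics/side.png',b['frame'][:,:,::-1])
print(r.get_obs());print(a['world_from_camera'],b['world_from_camera'],a['K'])
E
```

```text
{'clock': 0.1, 'joints': array([ 1.18589015,  0.47772806,  0.02237085,  1.55636159, -0.01147985,
        1.10926856, -0.08310908]), 'qvel': array([-8.24473000e-04, -1.68998674e-03,  5.12296358e-05, -9.19116107e-04,
       -1.23835758e-03, -2.73743110e-04,  6.16837569e-04]), 'tau': array([ 6.33162635e-03, -5.97752881e+01,  1.61428951e+00, -2.81953865e+01,
        1.28310811e-02,  4.98296853e-03, -2.60102911e-05]), 'tcp_pos': array([ 0.18430086, -0.64883434,  0.24941252]), 'orientation': array([-3.10997388e+00, -4.33191302e-01,  5.86524073e-04]), 'contact_force': array([0.64860516, 0.08029971, 0.78144973]), 'moment': array([0.00428097, 0.02434944, 0.03839985]), 'gripper_force': 0.0, 'grip_width': 0.08536726017521526}
[[-0.28718701  0.76544692 -0.5758599   1.20375359]
 [ 0.95778202  0.2211166  -0.1837418   0.17560636]
 [-0.01331241 -0.60431652 -0.79663312  0.95802865]
 [ 0.          0.          0.          1.        ]] [[ 0.99822249 -0.03682832  0.04685647  0.54346618]
 [-0.05912487 -0.71077347  0.70093175 -0.90057462]
 [ 0.0074902  -0.70245623 -0.71168753  1.03195653]
 [ 0.          0.          0.          1.        ]] [[377.40461963   0.         253.93600423]
 [  0.         377.40461963 188.03207049]
 [  0.           0.           1.        ]]
```

View pics/scene.png

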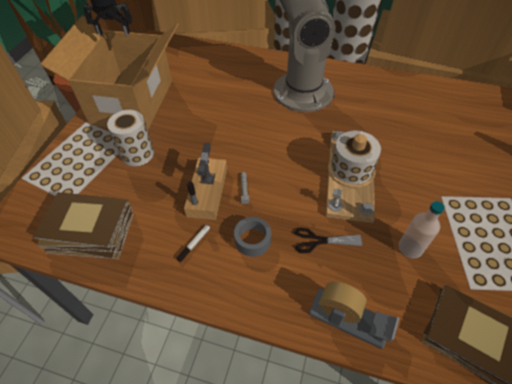

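View pics/side.png

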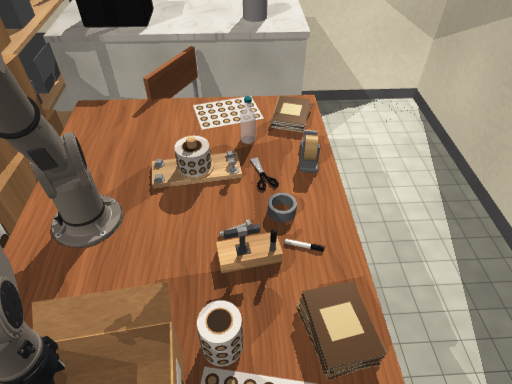

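Scene: the spanner's bar is at about (206,160) in the block and the board runs from (350,140) to (350,215), with a standing screw near (337,196). Side view: spanner bar at (240,231), board at (195,170), screws at (230,160). Next I fit the board and block in the point clouds.

Run:
```python
from h import *
z=np.load('s0.npz');P=z['P'];Q=z['Q']
def reg(A,u0,u1,v0,v1): return A[v0:v1,u0:u1].reshape(-1,3)
def rect(p,n):
    c,s,a=cv2.minAreaRect((p[:,:2]*1000).astype(np.float32)); print(n,len(p),np.round(c,1),np.round(s,1),round(a,1), np.round(cv2.boxPoints((c,s,a))).tolist(), p[:,2].mean())
for nm,A,b,k in (('scene',P,(315,390,120,230),(175,235,135,225)),('side',Q,(140,250,130,195),(205,295,210,280))):
    p=reg(A,*b); q=p[abs(p[:,2]-.024)<.006]; rect(q,nm+' board')
    q=p[(p[:,2]>.05)]; 
    q=p[(p[:,2]>.066)&(p[:,2]<.1)]; 
    print(' tall', np.round(q[::max(1,len(q)//25)],3).tolist())
    p=reg(A,*k); q=p[abs(p[:,2]-.046)<.006]; rect(q,nm+' block')
    q=p[(p[:,2]>.11)]; rect(q,nm+' bar'); print(np.nanmax(q[:,2]), np.round(q[::max(1,len(q)//12)],3).tolist())
for n,(u0,u1,v0,v1),s in (('scene',(315,395,120,230),6),('scene',(165,245,130,230),6)):
    pass
a=cv2.imread('pics/scene.png');b=cv2.imread('pics/side.png')
L=[cv2.resize(x,(400,300),interpolation=cv2.INTER_CUBIC) for x in (a[160:235,310:410],a[130:205,170:270],b[140:200,180:260],b[205:280,200:300])]
cv2.imwrite('pics/crop.png',np.vstack([np.hstack(L[:2]),np.hstack(L[2:])]))
```

```text
scene board 1560 [375.6 235.9] [355.2 141.9] 7.9 [[190.0, 282.0], [210.0, 141.0], [561.0, 190.0], [542.0, 331.0]] 0.023600167679928
 tall [[0.379, 0.17, 0.099], [0.382, 0.172, 0.066], [0.41, 0.183, 0.087], [0.406, 0.185, 0.074], [0.411, 0.183, 0.069], [0.418, 0.193, 0.075], [0.423, 0.199, 0.078], [0.418, 0.194, 0.067], [0.418, 0.284, 0.096], [0.435, 0.226, 0.091], [0.416, 0.286, 0.089], [0.433, 0.232, 0.087], [0.427, 0.274, 0.094], [0.435, 0.224, 0.082], [0.43, 0.266, 0.09], [0.434, 0.225, 0.076], [0.426, 0.268, 0.081], [0.435, 0.234, 0.076], [0.42, 0.278, 0.073], [0.433, 0.258, 0.076], [0.437, 0.25, 0.074], [0.431, 0.266, 0.067], [0.507, 0.217, 0.081], [0.518, 0.21, 0.084], [0.526, 0.206, 0.082], [0.53, 0.199, 0.075], [0.531, 0.216, 0.078]]
scene block 1205 [ 567.9 -183.8] [203.8  91.3] 9.3 [[460.0, -155.0], [475.0, -245.0], [676.0, -212.0], [661.0, -122.0]] 0.04520483681745479
scene bar 323 [ 572.6 -185.3] [162.3  33.2] 2.1 [[491.0, -172.0], [492.0, -205.0], [654.0, -199.0], [653.0, -166.0]] 0.13805217732100133
0.1492027062281388 [[0.499, -0.202, 0.148], [0.51, -0.198, 0.144], [0.5
[... 891 characters left out ...]
], [0.414, 0.186, 0.066], [0.37, 0.171, 0.077], [0.338, 0.178, 0.067], [0.381, 0.169, 0.073]]
side block 1374 [ 604.8 -131.6] [289.5 187.3] 9.8 [[446.0, -64.0], [478.0, -249.0], [763.0, -199.0], [732.0, -15.0]] 0.045546471460876474
side bar 385 [ 572.9 -188.4] [158.5  35.3] 1.3 [[493.0, -173.0], [494.0, -208.0], [653.0, -204.0], [652.0, -169.0]] 0.13766438914298545
0.15055600528541146 [[0.592, -0.172, 0.146], [0.567, -0.183, 0.148], [0.588, -0.187, 0.146], [0.594, -0.189, 0.144], [0.585, -0.192, 0.143], [0.561, -0.194, 0.142], [0.531, -0.198, 0.145], [0.501, -0.201, 0.146], [0.639, -0.199, 0.134], [0.636, -0.199, 0.129], [0.645, -0.202, 0.128], [0.497, -0.204, 0.131], [0.497, -0.207, 0.125]]
```

View pics/crop.png

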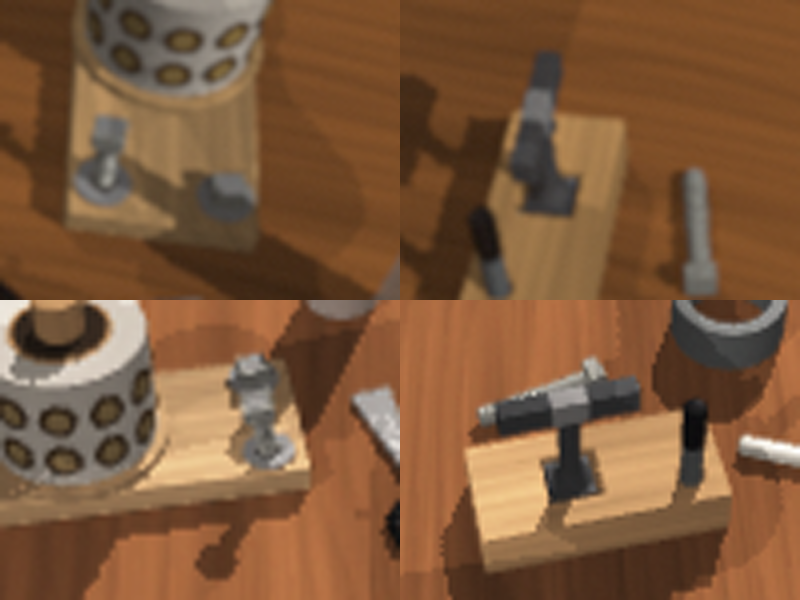

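Crops: the loose screw's head is at the upper-left corner of the board's near end, leaning, with its square roughly along the board. The spanner bar runs about 17° from world x, almost in line with the tool already. I'll go above the spanner first.

{"name": "arm_command", "arguments": {"rows": [{"fingers":1,"x":0.03,"y":-0.0235,"z":-0.005},{"fingers":1,"x":0.03,"y":-0.0235,"z":-0.005},{"fingers":1,"x":0.03,"y":-0.0235,"z":-0.005},{"fingers":1,"x":0.03,"y":-0.0235,"z":-0.005},{"fingers":1,"x":0.03,"y":-0.0235,"z":-0.005},{"fingers":1,"x":0.03,"y":-0.0235,"z":-0.005},{"fingers":1,"x":0.03,"y":-0.0235,"z":-0.005},{"fingers":1,"x":0.03,"y":-0.0235,"z":-0.005},{"fingers":1,"x":0.03,"y":-0.0235,"z":-0.005},{"fingers":1,"x":0.03,"y":-0.0235,"z":-0.005}]}}

```text
validation failed for argument at $.ro...
```

{"name": "arm_command", "arguments": {"rows": [{"fingers":1,"x":0.03,"y":-0.0235},{"fingers":1,"x":0.03,"y":-0.0235},{"fingers":1,"x":0.03,"y":-0.0235},{"fingers":1,"x":0.03,"y":-0.0235},{"fingers":1,"x":0.03,"y":-0.0235},{"fingers":1}]}}

```text
validation failed for argument at $.ro...
```

```bash
cat >> h.py <<'E'
def st():
    o=r.get_obs(); M=R.from_rotvec(o['orientation']).as_matrix()
    print('t',round(o['clock'],2),'tcp',np.round(o['tcp_pos'],4),'yaw',round(np.degrees(np.arctan2(M[1,0],M[0,0])),2),'tz',np.round(M[:,2],3),'q',np.round(o['joints'],2),'F',np.round(o['contact_force'],1),'M',np.round(o['moment'],2),'w',round(o['grip_width'],4),'gf',round(o['gripper_force'],1))
    return o['tcp_pos'],M
def totool(d,M): print('tool delta',np.round(M.T@np.asarray(d),4))
E
python3 - <<'E'
from h import *
p,M=st()
f,P=grab('wrist','w1.png'); T=f['world_from_camera']; print(T)
q=P[(abs(P[...,2]-.145)<.006)]; q=q[(abs(q[:,0]-.548)<.075)&(abs(q[:,1]+.187)<.06)]
c,s,a=cv2.minAreaRect((q[:,:2]*1000).astype(np.float32));print(len(q),c,s,a,np.median(q[:,2]))
E
```

```text
t 0.1 tcp [ 0.1843 -0.6488  0.2494] yaw 15.86 tz [-0.001  0.002 -1.   ] q [ 1.19  0.48  0.02  1.56 -0.01  1.11 -0.08] F [0.6 0.1 0.8] M [0.   0.02 0.04] w 0.0854 gf 0.0
[[ 0.27353183 -0.91644741 -0.29206932  0.26005134]
 [-0.96186108 -0.26121559 -0.08117685 -0.6283071 ]
 [-0.00189875  0.30313456 -0.95294587  0.3735245 ]
 [ 0.          0.          0.          1.        ]]
0 (0.0, 0.0) (0.0, 0.0) 0.0 nan
  return _methods._mean(a, axis=axis, dtype=dtype,
  ret = ret.dtype.type(ret / rcount)
```

View pics/w1.png

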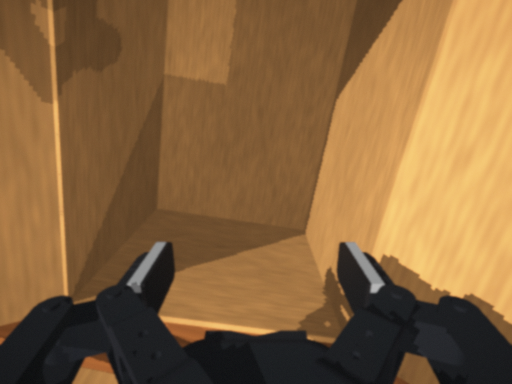

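The wrist view shows only the inside of the carton below the open fingers, and the moves were refused because some keys were missing. I'll lift first, then travel with every key in each row.

{"name": "arm_command", "arguments": {"rows": [{"fingers":1,"x":0,"y":0,"z":-0.035,"ax":0,"ay":0,"az":0},{"fingers":1,"x":0,"y":0,"z":-0.035,"ax":0,"ay":0,"az":0},{"fingers":1,"x":0.03,"y":-0.0235,"z":0,"ax":0,"ay":0,"az":0},{"fingers":1,"x":0.03,"y":-0.0235,"z":0,"ax":0,"ay":0,"az":0},{"fingers":1,"x":0.03,"y":-0.0235,"z":0,"ax":0,"ay":0,"az":0},{"fingers":1,"x":0.03,"y":-0.0235,"z":0,"ax":0,"ay":0,"az":0},{"fingers":1,"x":0.03,"y":-0.0235,"z":0,"ax":0,"ay":0,"az":0},{"fingers":1,"x":0.03,"y":-0.0235,"z":0,"ax":0,"ay":0,"az":0},{"fingers":1,"x":0.03,"y":-0.0235,"z":0,"ax":0,"ay":0,"az":0},{"fingers":1,"x":0.03,"y":-0.0235,"z":0,"ax":0,"ay":0,"az":0}]}}

```text
clock: 0.98
tcp_pos: [0.3646, -0.4011, 0.3202]
orientation: [-3.112, -0.433, 0.0]
contact_force: [-0.0, -0.6, 0.0]
grip_width: 0.0854
gripper_force: 0.0
```

{"name": "arm_command", "arguments": {"rows": [{"fingers":1,"x":0.03,"y":-0.0235,"z":0,"ax":0,"ay":0,"az":0},{"fingers":1,"x":0.03,"y":-0.0235,"z":0,"ax":0,"ay":0,"az":0},{"fingers":1,"x":0.03,"y":-0.0235,"z":0,"ax":0,"ay":0,"az":0},{"fingers":1,"x":0.03,"y":-0.0235,"z":0,"ax":0,"ay":0,"az":0},{"fingers":1,"x":0.03,"y":-0.0235,"z":0,"ax":0,"ay":0,"az":0},{"fingers":1,"x":0.03,"y":-0.0235,"z":0,"ax":0,"ay":0,"az":0},{"fingers":1,"x":0,"y":0,"z":0,"ax":0,"ay":0,"az":0}]}}

```text
clock: 1.57
tcp_pos: [0.5029, -0.2096, 0.3204]
orientation: [-3.106, -0.451, -0.005]
contact_force: [-0.1, 1.1, 0.1]
grip_width: 0.0855
gripper_force: 0.0
```

Run:
```python
from h import *
p,M=st()
f,P=grab('wrist','w2.png')
q=P[(abs(P[...,2]-.145)<.006)]; q=q[(abs(q[:,0]-.548)<.075)&(abs(q[:,1]+.187)<.06)]
c,s,a=cv2.minAreaRect((q[:,:2]*1000).astype(np.float32));print(len(q),c,s,a,np.median(q[:,2]))
totool([.5-p[0],.2-p[1],0],M)
```

```text
t 1.57 tcp [ 0.5029 -0.2096  0.3204] yaw 16.53 tz [ 0.002  0.004 -1.   ] q [ 0.52  0.22 -0.28  1.77  0.06  1.16 -1.06] F [-0.1  1.1  0.1] M [ 0.01 -0.03  0.02] w 0.0855 gf 0.0
1841 (547.2399291992188, -188.0811004638672) (109.97561645507812, 18.210376739501953) 10.781488418579102 0.14622601181828704
tool delta [ 0.1137 -0.3935  0.0016]
```

View pics/w2.png

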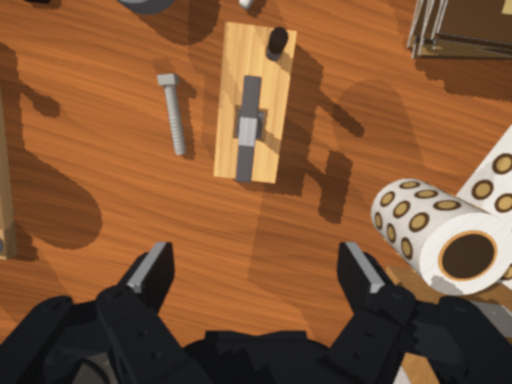

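The wrist view shows the bar at (250,125), and the top-face fit gives its centre as (547, -188) mm, 10.8° yaw. Next is the look at the screw.

{"name": "arm_command", "arguments": {"rows": [{"fingers":1,"x":0.0102,"y":-0.039,"z":0.004,"ax":0,"ay":0,"az":0},{"fingers":1,"x":0.0102,"y":-0.039,"z":0.004,"ax":0,"ay":0,"az":0},{"fingers":1,"x":0.0102,"y":-0.039,"z":0.004,"ax":0,"ay":0,"az":0},{"fingers":1,"x":0.0102,"y":-0.039,"z":0.004,"ax":0,"ay":0,"az":0},{"fingers":1,"x":0.0102,"y":-0.039,"z":0.004,"ax":0,"ay":0,"az":0},{"fingers":1,"x":0.0102,"y":-0.039,"z":0.004,"ax":0,"ay":0,"az":0},{"fingers":1,"x":0.0102,"y":-0.039,"z":0.004,"ax":0,"ay":0,"az":0},{"fingers":1,"x":0.0102,"y":-0.039,"z":0.004,"ax":0,"ay":0,"az":0},{"fingers":1,"x":0.0102,"y":-0.039,"z":0.004,"ax":0,"ay":0,"az":0},{"fingers":1,"x":0,"y":0,"z":0,"ax":0,"ay":0,"az":0}]}}

```text
clock: 2.45
tcp_pos: [0.4893, 0.1524, 0.284]
orientation: [-3.105, -0.448, 0.0]
contact_force: [-1.1, 1.0, 0.6]
grip_width: 0.0857
gripper_force: 0.0
```

```bash
cat > head.py <<'E'
from h import *
def head(P,c0=(.523,.207)):
    q=P[(P[...,2]>.073)&(P[...,2]<.096)]; q=q[np.hypot(q[:,0]-c0[0],q[:,1]-c0[1])<.035]
    # plane by ransac: top face
    rng=np.random.default_rng(0);best=None
    for _ in range(300):
        a=q[rng.choice(len(q),3,False)];n=np.cross(a[1]-a[0],a[2]-a[0]);n/=np.linalg.norm(n)+1e-12
        if abs(n[2])<.95: continue
        m=abs((q-a[0])@n)<.0012
        if best is None or m.sum()>best.sum(): best=m
    t=q[best];c=t.mean(0);n=np.linalg.svd(t-c)[2][2];n*=np.sign(n[2])
    rc=cv2.minAreaRect((t[:,:2]*1000).astype(np.float32))
    print('head',len(q),len(t),'c',np.round(c,4),'n',np.round(n,3),'rect',np.round(rc[0],1),np.round(rc[1],1),round(rc[2],1))
    return t,n,rc
E
python3 - <<'E'
from head import *
p,M=st()
f,P=grab('wrist','w3.png')
t,n,rc=head(P)
b=P[abs(P[...,2]-.024)<.004]; b=b[np.hypot(b[:,0]-.5,b[:,1]-.25)<.18]
print(len(b), 'max along', cv2.minAreaRect((b[:,:2]*1000).astype(np.float32)))
I=cv2.imread('pics/w3.png')
T=np.linalg.inv(f['world_from_camera'])
uv=f['K']@(T[:3,:3]@np.array([rc[0][0]/1000,rc[0][1]/1000,.082])+T[:3,3]);u,v=(uv[:2]/uv[2]).astype(int);print(u,v)
x0=max(0,u-60);y0=max(0,v-60)
C=cv2.resize(I[y0:y0+140,x0:x0+140],(600,600),interpolation=cv2.INTER_CUBIC);cv2.imwrite('pics/w3c.png',C);print(x0,y0)
E
```

```text
t 2.45 tcp [0.4893 0.1524 0.284 ] yaw 16.42 tz [-0.001  0.004 -1.   ] q [ 0.04  0.22 -0.53  1.87  0.12  1.08 -1.82] F [-1.1  1.   0.6] M [ 0.02 -0.01  0.01] w 0.0857 gf 0.0
head 470 346 c [0.5173 0.2057 0.083 ] n [-0.104 -0.062  0.993] rect [516.9 205.8] [23.6 23.6] 1.7
7996 max along ((469.09442138671875, 287.4313049316406), (290.5908203125, 206.32176208496094), 79.7567367553711)
217 134
157 74
```

View pics/w3c.png

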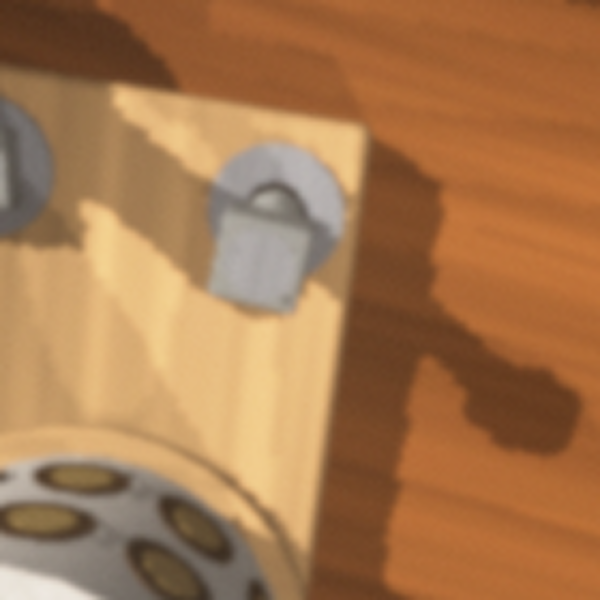

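The crop shows the head at (260,260) leaning over its washer (washer centre about (278,210) in the crop). Depth gives the head top at (516.9, 205.8, 82.5), square yaw about 1.7°, lean about 7°. A clockwise turn lowers j7, so I'll flip the tool half a turn to leave range for it, then return to the spanner.

{"name": "arm_command", "arguments": {"rows": [{"fingers":1,"x":0,"y":0,"z":0,"ax":0,"ay":0,"az":-7.1},{"fingers":1,"x":0,"y":0,"z":0,"ax":0,"ay":0,"az":-7.1},{"fingers":1,"x":0,"y":0,"z":0,"ax":0,"ay":0,"az":-7.1},{"fingers":1,"x":0,"y":0,"z":0,"ax":0,"ay":0,"az":-7.1},{"fingers":1,"x":0,"y":0,"z":0,"ax":0,"ay":0,"az":-7.1},{"fingers":1,"x":0,"y":0,"z":0,"ax":0,"ay":0,"az":-7.1},{"fingers":1,"x":0,"y":0,"z":0,"ax":0,"ay":0,"az":-7.1},{"fingers":1,"x":0,"y":0,"z":0,"ax":0,"ay":0,"az":-7.1},{"fingers":1,"x":0,"y":0,"z":0,"ax":0,"ay":0,"az":-7.1},{"fingers":1,"x":0,"y":0,"z":0,"ax":0,"ay":0,"az":-7.1}]}}

```text
clock: 3.33
tcp_pos: [0.4913, 0.142, 0.284]
orientation: [2.278, 2.163, -0.002]
contact_force: [-0.3, 0.0, -0.9]
grip_width: 0.0854
gripper_force: 0.0
```

{"name": "arm_command", "arguments": {"rows": [{"fingers":1,"x":0,"y":0,"z":0,"ax":0,"ay":0,"az":-7.1},{"fingers":1,"x":0,"y":0,"z":0,"ax":0,"ay":0,"az":-7.1},{"fingers":1,"x":0,"y":0,"z":0,"ax":0,"ay":0,"az":-7.1},{"fingers":1,"x":0,"y":0,"z":0,"ax":0,"ay":0,"az":-7.1},{"fingers":1,"x":0,"y":0,"z":0,"ax":0,"ay":0,"az":-7.1},{"fingers":1,"x":0,"y":0,"z":0,"ax":0,"ay":0,"az":-7.1},{"fingers":1,"x":0,"y":0,"z":0,"ax":0,"ay":0,"az":-7.1},{"fingers":1,"x":0,"y":0,"z":0,"ax":0,"ay":0,"az":-7.1},{"fingers":1,"x":0,"y":0,"z":0,"ax":0,"ay":0,"az":-7.1},{"fingers":1,"x":0,"y":0,"z":0,"ax":0,"ay":0,"az":-7.1}]}}

```text
clock: 4.17
tcp_pos: [0.4914, 0.1419, 0.2839]
orientation: [-0.599, -3.084, 0.003]
contact_force: [-0.7, -0.3, 0.4]
grip_width: 0.0857
gripper_force: 0.0
```

{"name": "arm_command", "arguments": {"rows": [{"fingers":1,"x":0,"y":0,"z":0,"ax":0,"ay":0,"az":-7.1},{"fingers":1,"x":0,"y":0,"z":0,"ax":0,"ay":0,"az":-7.1},{"fingers":1,"x":0,"y":0,"z":0,"ax":0,"ay":0,"az":-7.1},{"fingers":1,"x":0,"y":0,"z":0,"ax":0,"ay":0,"az":-7.1},{"fingers":1,"x":0,"y":0,"z":0,"ax":0,"ay":0,"az":-4},{"fingers":1,"x":0,"y":0,"z":0,"ax":0,"ay":0,"az":0}]}}

```text
clock: 4.67
tcp_pos: [0.4914, 0.1421, 0.2838]
orientation: [0.28, -3.128, 0.002]
contact_force: [-0.7, 0.2, -0.3]
grip_width: 0.0852
gripper_force: 0.0
```

Run:
```python
from head import *
p,M=st()
totool(np.array([.5472,-.1881,.25])-p,M)
f,P=grab('wrist','w4.png')
try: head(P)
except Exception as e: print(e)
for n in('scene','side'):
    f,P=grab(n); head(P)
```

```text
t 4.67 tcp [0.4914 0.1421 0.2838] yaw -169.79 tz [-0.001 -0.001 -1.   ] q [ 0.45  0.33 -1.03  1.85  0.31  1.14  1.06] F [-0.7  0.2 -0.3] M [-0.   -0.01  0.04] w 0.0852 gf 0.0
tool delta [ 0.0036 -0.3348  0.0342]
head 402 313 c [0.5158 0.2057 0.0829] n [-0.146 -0.097  0.984] rect [516.1 206.2] [23.5 23.7] 1.0
head 67 33 c [0.5163 0.2064 0.0817] n [-0.204 -0.159  0.966] rect [517.7 204.9] [23.4 23.8] 80.0
head 37 16 c [0.5163 0.2038 0.0796] n [ 0.062 -0.273  0.96 ] rect [516.3 205.1] [18.5 21.5] 59.9
```

{"name": "arm_command", "arguments": {"rows": [{"fingers":1,"x":0,"y":-0.0372,"z":0,"ax":0,"ay":0,"az":-0.6},{"fingers":1,"x":0,"y":-0.0372,"z":0,"ax":0,"ay":0,"az":0},{"fingers":1,"x":0,"y":-0.0372,"z":0,"ax":0,"ay":0,"az":0},{"fingers":1,"x":0,"y":-0.0372,"z":0,"ax":0,"ay":0,"az":0},{"fingers":1,"x":0,"y":-0.0372,"z":0,"ax":0,"ay":0,"az":0},{"fingers":1,"x":0,"y":-0.0372,"z":0,"ax":0,"ay":0,"az":0},{"fingers":1,"x":0,"y":-0.0372,"z":0,"ax":0,"ay":0,"az":0},{"fingers":1,"x":0,"y":-0.0372,"z":0,"ax":0,"ay":0,"az":0},{"fingers":1,"x":0,"y":-0.0372,"z":0,"ax":0,"ay":0,"az":0},{"fingers":1,"x":0,"y":0,"z":0,"ax":0,"ay":0,"az":0}]}}

```text
clock: 5.65
tcp_pos: [0.5534, -0.1947, 0.2832]
orientation: [0.275, -3.128, 0.005]
contact_force: [-0.5, -1.1, 0.2]
grip_width: 0.0858
gripper_force: 0.0
```

Run:
```python
from h import *
f,P=grab('wrist')
q=P[(abs(P[...,2]-.145)<.006)]; q=q[(abs(q[:,0]-.548)<.06)&(abs(q[:,1]+.187)<.04)]
c,s,a=cv2.minAreaRect((q[:,:2]*1000).astype(np.float32));print(len(q),c,s,a,np.median(q[:,2]))
p,M=st()
totool(np.array([.5472,-.1881,.143])-p,M)
```

```text
2057 (546.679443359375, -187.76400756835938) (108.5218505859375, 18.21912956237793) 10.977527618408203 0.14625238900517096
t 5.7 tcp [ 0.5532 -0.1901  0.2834] yaw -169.74 tz [-0.001 -0.001 -1.   ] q [ 0.9   0.44 -0.9   1.69  0.37  1.19  1.66] F [0.1 0.3 0.3] M [ 0.02 -0.    0.04] w 0.0855 gf 0.0
tool delta [0.0054 0.0032 0.1404]
```

{"name": "arm_command", "arguments": {"rows": [{"fingers":1,"x":0.0054,"y":0.003,"z":0.03,"ax":0,"ay":0,"az":-1},{"fingers":1,"x":0,"y":0,"z":0.03,"ax":0,"ay":0,"az":0},{"fingers":1,"x":0,"y":0,"z":0.03,"ax":0,"ay":0,"az":0},{"fingers":1,"x":0,"y":0,"z":0.025,"ax":0,"ay":0,"az":0},{"fingers":1,"x":0,"y":0,"z":0.015,"ax":0,"ay":0,"az":0},{"fingers":1,"x":0,"y":0,"z":0.01,"ax":0,"ay":0,"az":0},{"fingers":1,"x":0,"y":0,"z":0,"ax":0,"ay":0,"az":0},{"fingers":1,"x":0,"y":0,"z":0,"ax":0,"ay":0,"az":0}]}}

```text
clock: 6.37
tcp_pos: [0.5483, -0.1819, 0.145]
orientation: [-0.325, 3.124, -0.0]
contact_force: [-0.4, -0.9, 0.2]
grip_width: 0.0855
gripper_force: 0.0
```

```bash
python3 -c "
from h import *
p,M=st();totool(np.array([.5470,-.1880,.1435])-p,M)"
```

```text
t 6.37 tcp [ 0.5483 -0.1819  0.145 ] yaw -168.13 tz [ 0.001  0.    -1.   ] q [ 0.83  0.58 -0.82  1.85  0.51  0.95  1.55] F [-0.4 -0.9  0.2] M [-0.04 -0.04 -0.04] w 0.0855 gf 0.0
tool delta [ 0.0026 -0.0057  0.0015]
```

{"name": "arm_command", "arguments": {"rows": [{"fingers":1,"x":0.0026,"y":-0.0057,"z":0.0015,"ax":0,"ay":0,"az":1},{"fingers":1,"x":0,"y":0,"z":0,"ax":0,"ay":0,"az":0},{"fingers":1,"x":0,"y":0,"z":0,"ax":0,"ay":0,"az":0},{"fingers":1,"x":0,"y":0,"z":0,"ax":0,"ay":0,"az":0}]}}

```text
clock: 6.7
tcp_pos: [0.5468, -0.1888, 0.1436]
orientation: [-0.296, 3.127, -0.001]
contact_force: [0.1, 0.0, 0.0]
grip_width: 0.0857
gripper_force: 0.0
```

```bash
python3 -c "
from h import *
p,M=st();totool(np.array([.5470,-.1880,.1435])-p,M)"
```

```text
t 6.7 tcp [ 0.5468 -0.1888  0.1436] yaw -169.18 tz [ 0.001 -0.001 -1.   ] q [ 0.84  0.58 -0.82  1.85  0.51  0.94  1.55] F [0.1 0.  0. ] M [-0.01 -0.03 -0.01] w 0.0857 gf 0.0
tool delta [-0.0004  0.0007  0.0001]
```

Good. Closing the fingers at 80 N.

{"name": "arm_command", "arguments": {"rows": [{"fingers":-1,"x":0,"y":0,"z":0,"ax":0,"ay":0,"az":0},{"fingers":-1,"x":0,"y":0,"z":0,"ax":0,"ay":0,"az":0},{"fingers":-1,"x":0,"y":0,"z":0,"ax":0,"ay":0,"az":0},{"fingers":-1,"x":0,"y":0,"z":0,"ax":0,"ay":0,"az":0},{"fingers":-1,"x":0,"y":0,"z":0,"ax":0,"ay":0,"az":0},{"fingers":-1,"x":0,"y":0,"z":0,"ax":0,"ay":0,"az":0},{"fingers":-1,"x":0,"y":0,"z":0,"ax":0,"ay":0,"az":0},{"fingers":-1,"x":0,"y":0,"z":0,"ax":0,"ay":0,"az":0}], "grip_force": 80}}

```text
clock: 7.37
tcp_pos: [0.5466, -0.1881, 0.1431]
orientation: [-0.298, 3.127, 0.0]
contact_force: [-0.6, -0.0, 3.4]
grip_width: 0.0164
gripper_force: 82.7
```

```bash
python3 -c "
from h import *
st()"
```

```text
t 7.37 tcp [ 0.5466 -0.1881  0.1431] yaw -169.13 tz [ 0.  0. -1.] q [ 0.84  0.58 -0.82  1.85  0.51  0.94  1.55] F [-0.6 -0.   3.4] M [ 0.3   0.17 -0.04] w 0.0164 gf 82.7
```

{"name": "arm_command", "arguments": {"rows": [{"fingers":-1,"x":0,"y":0,"z":-0.015,"ax":0,"ay":0,"az":0},{"fingers":-1,"x":0,"y":0,"z":-0.025,"ax":0,"ay":0,"az":0},{"fingers":-1,"x":0,"y":0,"z":-0.03,"ax":0,"ay":0,"az":0},{"fingers":-1,"x":0,"y":0,"z":-0.03,"ax":0,"ay":0,"az":0},{"fingers":-1,"x":0,"y":0,"z":-0.03,"ax":0,"ay":0,"az":0},{"fingers":-1,"x":0,"y":0,"z":-0.01,"ax":0,"ay":0,"az":0},{"fingers":-1,"x":0,"y":0,"z":0,"ax":0,"ay":0,"az":1},{"fingers":-1,"x":0,"y":0,"z":0,"ax":0,"ay":0,"az":6},{"fingers":-1,"x":0,"y":0,"z":0,"ax":0,"ay":0,"az":2.5},{"fingers":-1,"x":0,"y":0,"z":0,"ax":0,"ay":0,"az":0}]}}

```text
clock: 8.2
tcp_pos: [0.5449, -0.1886, 0.2804]
orientation: [0.033, -3.138, -0.001]
contact_force: [0.4, -0.2, -5.6]
grip_width: 0.0167
gripper_force: 81.8
```

Run:
```python
from h import *
p,M=st();
# spanner tilt: socket/shank points relative to TCP
for n in ('scene','side'):
    f,P=grab(n); q=P[np.hypot(P[...,0]-p[0],P[...,1]-p[1])<.05]; q=q[(q[:,2]>.135)&(q[:,2]<.25)]
    for lo,hi in((.14,.175),(.185,.25)):
        s=q[(q[:,2]>lo)&(q[:,2]<hi)]; print(n,lo,len(s),s.mean(0)-p if len(s) else'', s.min(0)-p,s.max(0)-p)
totool(np.array([.516,.206,.29])-p,M)
```

```text
t 8.2 tcp [ 0.5449 -0.1886  0.2804] yaw -178.78 tz [-0.004  0.001 -1.   ] q [ 0.89  0.42 -0.87  1.72  0.34  1.17  1.52] F [ 0.4 -0.2 -5.6] M [-0.01  0.05  0.02] w 0.0167 gf 81.8
scene 0.14 110 [ 0.01122472  0.00694134 -0.11844477] [-0.01767759 -0.01659772 -0.13529012] [ 0.02109396  0.02048139 -0.10603265]
scene 0.185 121 [ 0.00638258  0.00473178 -0.06906339] [-0.01025262 -0.01023538 -0.09488882] [ 0.0152755   0.01513774 -0.03153679]
side 0.14 68 [ 0.00148899 -0.01739136 -0.11822858] [-0.01662846 -0.0217589  -0.13038355] [ 0.01860038  0.00238443 -0.105456  ]
side 0.185 112 [ 0.00189165 -0.00708939 -0.06910867] [-0.00987875 -0.01504285 -0.09526131] [ 0.01631157  0.00301895 -0.03203661]
tool delta [ 0.0205  0.3951 -0.0092]
```

{"name": "arm_command", "arguments": {"rows": [{"fingers":-1,"x":0.0048,"y":0.0385,"z":0,"ax":0,"ay":0,"az":0},{"fingers":-1,"x":0.0048,"y":0.0385,"z":0,"ax":0,"ay":0,"az":0},{"fingers":-1,"x":0.0048,"y":0.0385,"z":0,"ax":0,"ay":0,"az":0},{"fingers":-1,"x":0.0048,"y":0.0385,"z":0,"ax":0,"ay":0,"az":0},{"fingers":-1,"x":0.0048,"y":0.0385,"z":0,"ax":0,"ay":0,"az":0},{"fingers":-1,"x":0.0048,"y":0.0385,"z":0,"ax":0,"ay":0,"az":0},{"fingers":-1,"x":0.0048,"y":0.0385,"z":0,"ax":0,"ay":0,"az":0},{"fingers":-1,"x":0.0048,"y":0.0385,"z":0,"ax":0,"ay":0,"az":0},{"fingers":-1,"x":0.0048,"y":0.0385,"z":0,"ax":0,"ay":0,"az":0},{"fingers":-1,"x":0.0048,"y":0.0335,"z":0,"ax":0,"ay":0,"az":0}]}}

```text
clock: 9.13
tcp_pos: [0.4882, 0.1927, 0.2822]
orientation: [0.041, -3.141, -0.0]
contact_force: [0.5, -0.4, -5.4]
grip_width: 0.0161
gripper_force: 82.1
```

{"name": "arm_command", "arguments": {"rows": [{"fingers":-1,"x":0,"y":0,"z":0,"ax":-2.3,"ay":-3.8,"az":0},{"fingers":-1,"x":0,"y":0,"z":0,"ax":-2.3,"ay":-3.9,"az":0},{"fingers":-1,"x":0,"y":0,"z":0,"ax":0,"ay":0,"az":0},{"fingers":-1,"x":0,"y":0,"z":0,"ax":0,"ay":0,"az":0}]}}

```text
clock: 9.47
tcp_pos: [0.4884, 0.189, 0.282]
orientation: [-0.035, 3.008, 0.119]
contact_force: [0.3, -0.1, -4.5]
grip_width: 0.0165
gripper_force: 82.1
```

Run:
```python
from head import *
p,M=st();print(M[:,0])
f,P=grab('wrist','w5.png')
try: head(P,(.515,.206))
except Exception as e: print(e)
n=np.array([-.135,-.08,.987]);totool(np.array([.5165,.206,.083])+.154*n-p,M)
```

```text
t 9.47 tcp [0.4884 0.189  0.282 ] yaw -178.94 tz [ 0.129  0.08  -0.988] q [ 0.43  0.26 -1.05  1.93  0.29  0.94  0.86] F [ 0.3 -0.1 -4.5] M [-0.27  0.26  0.05] w 0.0165 gf 82.1
[-0.9911764  -0.01831108 -0.13127854]
a must be a positive integer unless no samples are taken
tool delta [-0.0012  0.0009  0.0478]
```

View pics/w5.png

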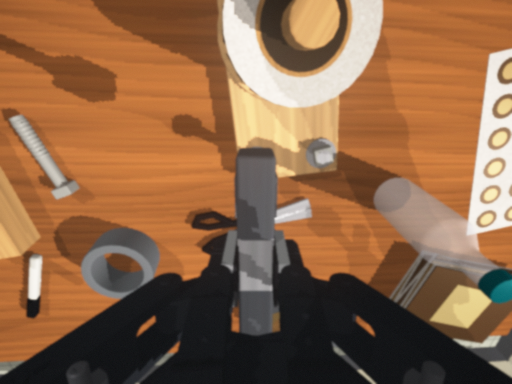

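The wrist view shows the spanner hiding the loose screw (only the neighbouring screw at (320,150) is visible), so I'll check the alignment with the outer cameras.

{"name": "arm_command", "arguments": {"rows": [{"fingers":-1,"x":-0.0012,"y":0.0009,"z":0.02,"ax":0,"ay":0,"az":0},{"fingers":-1,"x":0,"y":0,"z":0.02,"ax":0,"ay":0,"az":0},{"fingers":-1,"x":0,"y":0,"z":0.008,"ax":0,"ay":0,"az":0},{"fingers":-1,"x":0,"y":0,"z":0,"ax":0,"ay":0,"az":0},{"fingers":-1,"x":0,"y":0,"z":0,"ax":0,"ay":0,"az":0}]}}

```text
clock: 9.93
tcp_pos: [0.4971, 0.1953, 0.2356]
orientation: [-0.035, 3.007, 0.124]
contact_force: [-0.7, 0.0, -4.4]
grip_width: 0.0162
gripper_force: 82.0
```

Run:
```python
from head import *
p,M=st()
a,P=grab('scene');b,Q=grab('side')
n=np.array([-.135,-.08,.987]);totool(np.array([.5165,.206,.083])+.154*n-p,M)
L=[]
for f in (a,b):
    T=np.linalg.inv(f['world_from_camera']);I=f['frame'][:,:,::-1].copy()
    def px(X): uv=f['K']@(T[:3,:3]@X+T[:3,3]);return uv[:2]/uv[2]
    u,v=px(np.array([.51,.203,.12])).astype(int)
    x0,y0=u-30,v-40;C=cv2.resize(I[y0:y0+75,x0:x0+60],(400,500),interpolation=cv2.INTER_CUBIC);s=500/75
    # project tool axis line and screw axis
    for X,Y,c in((p,p+M[:,2]*.135,(0,0,255)),(np.array([.5245,.2107,.024]),np.array([.5165,.206,.083]),(0,255,0))):
        k=[tuple(int(t) for t in ((px(w)-[x0,y0]+.5)*s)) for w in (X,Y)];cv2.line(C,*k,c,1)
    L.append(C)
cv2.imwrite('pics/al.png',np.hstack(L))
```

```text
t 9.93 tcp [0.4971 0.1953 0.2356] yaw -178.96 tz [ 0.13   0.083 -0.988] q [ 0.36  0.34 -1.    1.96  0.38  0.86  0.77] F [-0.7  0.  -4.4] M [-0.15  0.29  0.02] w 0.0162 gf 82.0
tool delta [ 0.0015 -0.0016  0.0002]
```

View pics/al.png

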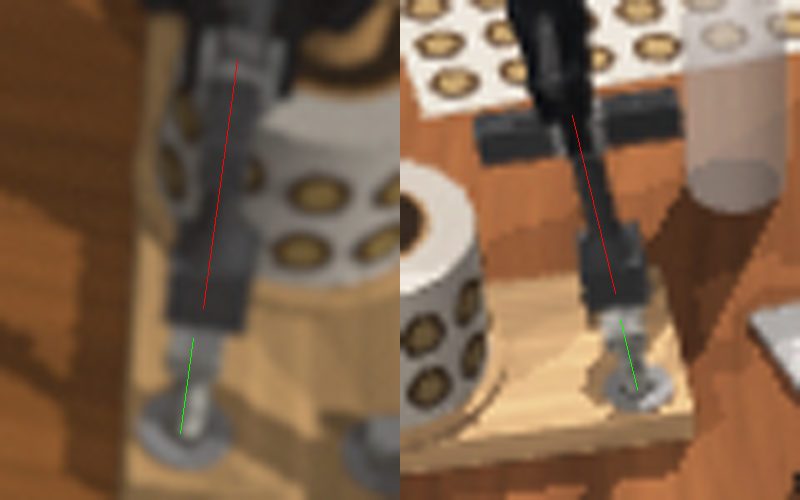

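Views: the spanner axis lines up with the screw within about 2 mm, socket just above the head ((207,325) over (197,345) left; (612,295) over (622,320) right). I'll apply the small correction and descend along the lean.

{"name": "arm_command", "arguments": {"rows": [{"fingers":-1,"x":0.0015,"y":-0.0016,"z":0.005,"ax":0,"ay":0,"az":0},{"fingers":-1,"x":0,"y":0,"z":0.006,"ax":0,"ay":0,"az":0},{"fingers":-1,"x":0,"y":0,"z":0.004,"ax":0,"ay":0,"az":0},{"fingers":-1,"x":0,"y":0,"z":0.003,"ax":0,"ay":0,"az":0},{"fingers":-1,"x":0,"y":0,"z":0.003,"ax":0,"ay":0,"az":0},{"fingers":-1,"x":0,"y":0,"z":0.002,"ax":0,"ay":0,"az":0},{"fingers":-1,"x":0,"y":0,"z":0.002,"ax":0,"ay":0,"az":0},{"fingers":-1,"x":0,"y":0,"z":0,"ax":0,"ay":0,"az":0}]}}

```text
clock: 10.7
tcp_pos: [0.4987, 0.1957, 0.2102]
orientation: [-0.036, 3.006, 0.123]
contact_force: [-0.4, 0.5, -5.8]
grip_width: 0.0162
gripper_force: 82.0
```

```bash
cat > d.py <<'E'
from h import *
p,M=st();n=np.array([-.135,-.08,.987]);totool(np.array([.5165,.206,.083])+.111*n-p,M)
E
python3 d.py
```

```text
t 10.7 tcp [0.4987 0.1957 0.2102] yaw -178.95 tz [ 0.131  0.083 -0.988] q [ 0.32  0.37 -0.97  1.99  0.43  0.82  0.73] F [-0.4  0.5 -5.8] M [-0.25  0.33  0.04] w 0.0162 gf 82.0
tool delta [-0.0005 -0.0001  0.0179]
```

{"name": "arm_command", "arguments": {"rows": [{"fingers":-1,"x":0,"y":0,"z":0.003,"ax":0,"ay":0,"az":0},{"fingers":-1,"x":0,"y":0,"z":0.003,"ax":0,"ay":0,"az":0},{"fingers":-1,"x":0,"y":0,"z":0.002,"ax":0,"ay":0,"az":0},{"fingers":-1,"x":0,"y":0,"z":0,"ax":0,"ay":0,"az":0}]}}

```text
clock: 11.03
tcp_pos: [0.4997, 0.1962, 0.2022]
orientation: [-0.036, 3.006, 0.123]
contact_force: [-0.0, -0.4, -4.1]
grip_width: 0.0163
gripper_force: 82.0
```

```bash
python3 d.py
```

```text
t 11.03 tcp [0.4997 0.1962 0.2022] yaw -178.95 tz [ 0.131  0.083 -0.988] q [ 0.31  0.38 -0.96  1.99  0.44  0.81  0.72] F [-0.  -0.4 -4.1] M [-0.21  0.38  0.03] w 0.0163 gf 82.0
tool delta [-0.0006  0.0001  0.0098]
```

Already over the head with no jamming force. Continuing to the roof.

{"name": "arm_command", "arguments": {"rows": [{"fingers":-1,"x":0,"y":0,"z":0.003,"ax":0,"ay":0,"az":0},{"fingers":-1,"x":0,"y":0,"z":0.002,"ax":0,"ay":0,"az":0},{"fingers":-1,"x":0,"y":0,"z":0.002,"ax":0,"ay":0,"az":0},{"fingers":-1,"x":0,"y":0,"z":0,"ax":0,"ay":0,"az":0},{"fingers":-1,"x":0,"y":0,"z":0,"ax":0,"ay":0,"az":0}]}}

```text
clock: 11.45
tcp_pos: [0.5007, 0.197, 0.1956]
orientation: [-0.036, 3.006, 0.123]
contact_force: [0.4, 0.3, -5.4]
grip_width: 0.0162
gripper_force: 82.0
```

```bash
python3 d.py
```

```text
t 11.45 tcp [0.5007 0.197  0.1956] yaw -178.95 tz [ 0.132  0.083 -0.988] q [ 0.3   0.4  -0.95  2.    0.46  0.79  0.71] F [ 0.4  0.3 -5.4] M [-0.21  0.29 -0.  ] w 0.0162 gf 82.0
tool delta [-0.0004 -0.0001  0.0031]
```

{"name": "arm_command", "arguments": {"rows": [{"fingers":-1,"x":0,"y":0,"z":0.001,"ax":0,"ay":0,"az":0},{"fingers":-1,"x":0,"y":0,"z":0.001,"ax":0,"ay":0,"az":0},{"fingers":-1,"x":0,"y":0,"z":0.001,"ax":0,"ay":0,"az":0},{"fingers":-1,"x":0,"y":0,"z":0,"ax":0,"ay":0,"az":0}]}}

```text
clock: 11.78
tcp_pos: [0.5011, 0.1971, 0.1926]
orientation: [-0.036, 3.006, 0.123]
contact_force: [0.3, -0.1, -4.9]
grip_width: 0.0159
gripper_force: 82.0
```

```bash
python3 d.py
```

```text
t 11.78 tcp [0.5011 0.1971 0.1926] yaw -178.96 tz [ 0.132  0.083 -0.988] q [ 0.3   0.4  -0.94  2.    0.46  0.79  0.7 ] F [ 0.3 -0.1 -4.9] M [-0.22  0.31  0.05] w 0.0159 gf 82.0
tool delta [-0.0004 -0.      0.0001]
```

{"name": "arm_command", "arguments": {"rows": [{"fingers":-1,"x":0,"y":0,"z":0.001,"ax":0,"ay":0,"az":0},{"fingers":-1,"x":0,"y":0,"z":0.001,"ax":0,"ay":0,"az":0},{"fingers":-1,"x":0,"y":0,"z":0,"ax":0,"ay":0,"az":0}]}}

```text
clock: 12.03
tcp_pos: [0.502, 0.1976, 0.1918]
orientation: [-0.035, 3.004, 0.123]
contact_force: [-2.1, -3.0, 4.8]
grip_width: 0.0162
gripper_force: 83.8
```

```bash
python3 d.py
```

```text
t 12.03 tcp [0.502  0.1976 0.1918] yaw -178.96 tz [ 0.133  0.083 -0.988] q [ 0.29  0.4  -0.94  2.    0.47  0.79  0.7 ] F [-2.1 -3.   4.8] M [-0.75  0.78 -0.01] w 0.0162 gf 83.8
tool delta [ 0.0004 -0.0004 -0.0009]
```

Seated: about 10 N of contact at the expected depth. Now raising spanner and screw together about the hole (pivot 170 mm ahead of the TCP).

{"name": "arm_command", "arguments": {"rows": [{"fingers":-1,"x":-0.0028,"y":0.00174,"z":0,"ax":0.59,"ay":0.95,"az":0},{"fingers":-1,"x":-0.0028,"y":0.00174,"z":0,"ax":0.59,"ay":0.95,"az":0},{"fingers":-1,"x":-0.0028,"y":0.00174,"z":0,"ax":0.59,"ay":0.95,"az":0},{"fingers":-1,"x":-0.0028,"y":0.00174,"z":0,"ax":0.59,"ay":0.95,"az":0},{"fingers":-1,"x":-0.0028,"y":0.00174,"z":0,"ax":0.59,"ay":0.95,"az":0},{"fingers":-1,"x":-0.0028,"y":0.00174,"z":0,"ax":0.59,"ay":0.95,"az":0},{"fingers":-1,"x":-0.0028,"y":0.00174,"z":0,"ax":0.59,"ay":0.95,"az":0},{"fingers":-1,"x":-0.0028,"y":0.00174,"z":0,"ax":0.59,"ay":0.95,"az":0},{"fingers":-1,"x":0,"y":0,"z":0,"ax":0,"ay":0,"az":0},{"fingers":-1,"x":0,"y":0,"z":0,"ax":0,"ay":0,"az":0}]}}

```text
clock: 12.87
tcp_pos: [0.5239, 0.2118, 0.1937]
orientation: [-0.036, 3.138, -0.003]
contact_force: [-1.5, -3.8, 5.2]
grip_width: 0.0159
gripper_force: 83.4
```

Run:
```python
from h import *
p,M=st();print(M[:,0],M[:,1])
totool(np.array([.5246,.2112,.193])-p,M)
a,P=grab('scene');b,Q=grab('side');L=[]
for f in (a,b):
    T=np.linalg.inv(f['world_from_camera']);I=f['frame'][:,:,::-1].copy()
    def px(X): uv=f['K']@(T[:3,:3]@X+T[:3,3]);return uv[:2]/uv[2]
    u,v=px(np.array([.5245,.211,.1])).astype(int)
    x0,y0=u-30,v-40;C=cv2.resize(I[y0:y0+75,x0:x0+60],(400,500),interpolation=cv2.INTER_CUBIC);s=500/75
    k=[tuple(int(t) for t in ((px(w)-[x0,y0]+.5)*s)) for w in (np.array([.5246,.2112,.024]),np.array([.5246,.2112,.19]))];cv2.line(C,*k,(0,255,0),1)
    L.append(C)
cv2.imwrite('pics/up.png',np.hstack(L))
```

```text
t 12.87 tcp [0.5239 0.2118 0.1937] yaw -178.67 tz [ 0.003 -0.002 -1.   ] q [ 0.19  0.51 -0.9   1.83  0.47  1.02  0.69] F [-1.5 -3.8  5.2] M [-0.86  0.45 -0.01] w 0.0159 gf 83.4
[-0.99972629 -0.02320717 -0.00296123] [-0.02320102  0.99972863 -0.00209288]
tool delta [-0.0007 -0.0006  0.0007]
```

View pics/up.png

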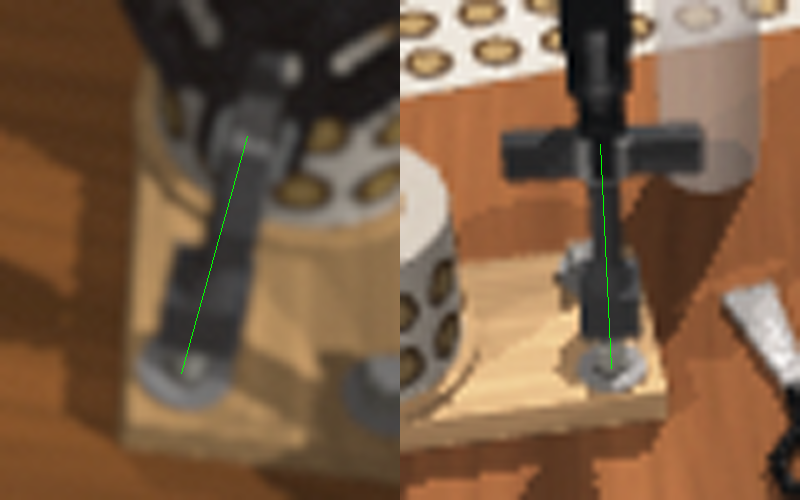

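Both views show spanner and screw vertical over the washer ((183,372) left, (611,370) right). Now a slight nudge to centre, then the clockwise turn (+az), following the thread down.

{"name": "arm_command", "arguments": {"rows": [{"fingers":-1,"x":-0.001,"y":0,"z":0,"ax":-0.1,"ay":0.15,"az":0},{"fingers":-1,"x":0,"y":0,"z":0,"ax":0,"ay":0,"az":0},{"fingers":-1,"x":0,"y":0,"z":0,"ax":0,"ay":0,"az":0},{"fingers":-1,"x":0,"y":0,"z":0,"ax":0,"ay":0,"az":4},{"fingers":-1,"x":0,"y":0,"z":0.0001,"ax":0,"ay":0,"az":4},{"fingers":-1,"x":0,"y":0,"z":0.0001,"ax":0,"ay":0,"az":4},{"fingers":-1,"x":0,"y":0,"z":0.0001,"ax":0,"ay":0,"az":4},{"fingers":-1,"x":0,"y":0,"z":0.0001,"ax":0,"ay":0,"az":4}]}}

```text
clock: 13.63
tcp_pos: [0.5245, 0.2115, 0.1934]
orientation: [0.514, 3.099, -0.001]
contact_force: [-1.8, -3.8, 6.4]
grip_width: 0.0162
gripper_force: 83.9
```

Run:
```python
from h import *
p,M=st();totool(np.array([.5246,.2114,.193])-p,M)
```

```text
t 13.63 tcp [0.5245 0.2115 0.1934] yaw 161.17 tz [ 0.    -0.001 -1.   ] q [ 0.14  0.48 -0.82  1.84  0.42  1.    0.39] F [-1.8 -3.8  6.4] M [-0.94  0.72  0.2 ] w 0.0162 gf 83.9
tool delta [-0.0002 -0.      0.0004]
```

{"name": "arm_command", "arguments": {"rows": [{"fingers":-1,"x":0,"y":0,"z":0.0001,"ax":0,"ay":0,"az":6},{"fingers":-1,"x":0,"y":0,"z":0.0001,"ax":0,"ay":0,"az":6},{"fingers":-1,"x":0,"y":0,"z":0.0001,"ax":0,"ay":0,"az":6},{"fingers":-1,"x":0,"y":0,"z":0.0001,"ax":0,"ay":0,"az":6},{"fingers":-1,"x":0,"y":0,"z":0.0001,"ax":0,"ay":0,"az":6},{"fingers":-1,"x":0,"y":0,"z":0.0001,"ax":0,"ay":0,"az":6},{"fingers":-1,"x":0,"y":0,"z":0.0001,"ax":0,"ay":0,"az":6},{"fingers":-1,"x":0,"y":0,"z":0.0001,"ax":0,"ay":0,"az":6},{"fingers":-1,"x":0,"y":0,"z":0.0001,"ax":0,"ay":0,"az":6},{"fingers":-1,"x":0,"y":0,"z":0.0001,"ax":0,"ay":0,"az":6}]}}

```text
clock: 14.47
tcp_pos: [0.524, 0.2117, 0.1923]
orientation: [-1.996, -2.426, 0.002]
contact_force: [-3.2, -2.9, 7.8]
grip_width: 0.0165
gripper_force: 84.0
```

Run:
```python
from h import *
p,M=st();totool(np.array([.5246,.2114,.192])-p,M)
```

```text
t 14.47 tcp [0.524  0.2117 0.1923] yaw 101.09 tz [-0.001 -0.001 -1.   ] q [-0.03  0.42 -0.59  1.85  0.28  0.95 -0.55] F [-3.2 -2.9  7.8] M [-0.9   1.08  0.25] w 0.0165 gf 84.0
tool delta [-0.0004  0.0005  0.0003]
```

Turning well (80° so far); continuing.

{"name": "arm_command", "arguments": {"rows": [{"fingers":-1,"x":-0.0004,"y":0.0004,"z":0.0001,"ax":0,"ay":0,"az":6},{"fingers":-1,"x":0,"y":0,"z":0.0001,"ax":0,"ay":0,"az":6},{"fingers":-1,"x":0,"y":0,"z":0.0001,"ax":0,"ay":0,"az":6},{"fingers":-1,"x":0,"y":0,"z":0.0001,"ax":0,"ay":0,"az":6},{"fingers":-1,"x":0,"y":0,"z":0.0001,"ax":0,"ay":0,"az":6},{"fingers":-1,"x":0,"y":0,"z":0.0001,"ax":0,"ay":0,"az":6},{"fingers":-1,"x":0,"y":0,"z":0.0001,"ax":0,"ay":0,"az":6},{"fingers":-1,"x":0,"y":0,"z":0.0001,"ax":0,"ay":0,"az":6},{"fingers":-1,"x":0,"y":0,"z":0.0001,"ax":0,"ay":0,"az":6},{"fingers":-1,"x":0,"y":0,"z":0.0001,"ax":0,"ay":0,"az":6}]}}

```text
clock: 15.3
tcp_pos: [0.5244, 0.2118, 0.1913]
orientation: [-2.941, -1.103, 0.001]
contact_force: [-3.4, -2.0, 7.5]
grip_width: 0.0161
gripper_force: 83.9
```

Run:
```python
from h import *
p,M=st();totool(np.array([.5246,.2114,.191])-p,M)
```

```text
t 15.3 tcp [0.5244 0.2118 0.1913] yaw 41.11 tz [-0.001 -0.    -1.   ] q [-0.2   0.39 -0.37  1.86  0.17  0.92 -1.5 ] F [-3.4 -2.   7.5] M [-0.6   1.11  0.21] w 0.0161 gf 83.9
tool delta [-0.0001  0.0004  0.0003]
```

{"name": "arm_command", "arguments": {"rows": [{"fingers":-1,"x":0,"y":0.0003,"z":0.0001,"ax":0,"ay":0,"az":6},{"fingers":-1,"x":0,"y":0,"z":0.0001,"ax":0,"ay":0,"az":6},{"fingers":-1,"x":0,"y":0,"z":0.0001,"ax":0,"ay":0,"az":6},{"fingers":-1,"x":0,"y":0,"z":0.0001,"ax":0,"ay":0,"az":6},{"fingers":-1,"x":0,"y":0,"z":0.0001,"ax":0,"ay":0,"az":6},{"fingers":-1,"x":0,"y":0,"z":0.0001,"ax":0,"ay":0,"az":6},{"fingers":-1,"x":0,"y":0,"z":0.0001,"ax":0,"ay":0,"az":6},{"fingers":-1,"x":0,"y":0,"z":0.0001,"ax":0,"ay":0,"az":6},{"fingers":-1,"x":0,"y":0,"z":0.0001,"ax":0,"ay":0,"az":4},{"fingers":-1,"x":0,"y":0,"z":0,"ax":0,"ay":0,"az":0}]}}

```text
clock: 16.13
tcp_pos: [0.5248, 0.2116, 0.1905]
orientation: [3.128, -0.296, -0.001]
contact_force: [-3.1, -2.2, 7.5]
grip_width: 0.0159
gripper_force: 83.9
```

Run:
```python
from h import *
p,M=st();totool(np.array([.5246,.2114,.190])-p,M)
```

```text
t 16.13 tcp [0.5248 0.2116 0.1905] yaw -10.82 tz [-0.  0. -1.] q [-0.35  0.37 -0.18  1.87  0.08  0.91 -2.33] F [-3.1 -2.2  7.5] M [-0.5   1.04  0.13] w 0.0159 gf 83.9
tool delta [-0.0001  0.0002  0.0005]
```

{"name": "arm_command", "arguments": {"rows": [{"fingers":-0.2,"x":0,"y":0,"z":0,"ax":0,"ay":0,"az":0},{"fingers":-0.2,"x":0,"y":0,"z":0,"ax":0,"ay":0,"az":0},{"fingers":-0.2,"x":0,"y":0,"z":0,"ax":0,"ay":0,"az":0},{"fingers":-0.2,"x":0,"y":0,"z":0,"ax":0,"ay":0,"az":0},{"fingers":-0.2,"x":0,"y":0,"z":0,"ax":0,"ay":0,"az":0},{"fingers":-0.2,"x":0,"y":0,"z":0,"ax":0,"ay":0,"az":0}]}}

```text
clock: 16.63
tcp_pos: [0.5251, 0.2113, 0.1897]
orientation: [3.128, -0.292, -0.001]
contact_force: [0.0, -1.0, 0.1]
grip_width: 0.034
gripper_force: 0.0
```

```bash
python3 -c "
from h import *
st()"
```

```text
t 16.63 tcp [0.5251 0.2113 0.1897] yaw -10.66 tz [-0.001 -0.    -1.   ] q [-0.35  0.37 -0.18  1.87  0.08  0.91 -2.32] F [ 0.  -1.   0.1] M [ 0.05 -0.02 -0.02] w 0.034 gf 0.0
```

Released cleanly. Rising straight up, then measuring the final state.

{"name": "arm_command", "arguments": {"rows": [{"fingers":-0.2,"x":0,"y":0,"z":-0.008,"ax":0,"ay":0,"az":0},{"fingers":-0.2,"x":0,"y":0,"z":-0.015,"ax":0,"ay":0,"az":0},{"fingers":-0.2,"x":0,"y":0,"z":-0.025,"ax":0,"ay":0,"az":0},{"fingers":-0.2,"x":0,"y":0,"z":-0.025,"ax":0,"ay":0,"az":0},{"fingers":-0.2,"x":0,"y":0,"z":-0.025,"ax":0,"ay":0,"az":0},{"fingers":-0.2,"x":0,"y":0,"z":-0.025,"ax":0,"ay":0,"az":0},{"fingers":-0.2,"x":-0.02,"y":0,"z":0,"ax":0,"ay":0,"az":0},{"fingers":-0.2,"x":0,"y":0,"z":0,"ax":0,"ay":0,"az":0}]}}

```text
clock: 17.3
tcp_pos: [0.504, 0.2165, 0.3153]
orientation: [-3.126, 0.288, -0.002]
contact_force: [-0.9, 1.2, -0.5]
grip_width: 0.0343
gripper_force: 0.0
```

Run:
```python
from h import *
st()
f,P=grab('wrist')
q=P[(P[...,2]>.175)&(P[...,2]<.215)]; q=q[(abs(q[:,0]-.5246)<.065)&(abs(q[:,1]-.2114)<.04)]
t=q[abs(q[:,2]-np.median(q[:,2]))<.005]
c,s,a=cv2.minAreaRect((t[:,:2]*1000).astype(np.float32));m=t.mean(0);n=np.linalg.svd(t-m)[2][2]
print(len(t),c,s,a,np.median(t[:,2]),n*np.sign(n[2]))
```

```text
t 17.3 tcp [0.504  0.2165 0.3153] yaw -10.54 tz [ 0.001  0.002 -1.   ] q [-0.35  0.22 -0.19  1.77  0.05  1.15 -2.32] F [-0.9  1.2 -0.5] M [0.06 0.04 0.01] w 0.0343 gf 0.0
2397 (523.8807983398438, 206.45860290527344) (18.20250701904297, 109.7589111328125) 81.28684997558594 0.19398271448023155 [-0.00435983 -0.02094418  0.99977114]
```

```bash
python3 -c "
from bench import r
print(r.hand_in())"
```

```text
the job is handed in; nothing more can be done
None
```

I handed the job in: the screw is driven about half a turn clockwise (roughly 3.2–3.3 rad, judged from the bar's turn) and the spanner stands on it, fully seated and upright within about 2° by the last camera measurement; no verdict came back.

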